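Unlock the honesty box and hold its coin tray open

ROBOT

A 6-joint arm with a two-finger parallel gripper is mounted at the origin on a cart in front of the work surface, level with it; the furniture and walls round the work are solid. World frame = base frame: x ahead of the robot, y to its left, z up, the work surface at z = 0. Lengths are in m, angles in degrees, forces in N, time in s.
With the tool pointing down it reaches from about 0.3 to 1 m from the base axis. Payload 5.1 kg.
Tool frame: the origin (TCP) lies midway between the tips of the shut fingers; the grasp point (between the pads) lies 19 mm behind it (r.tcp_to_grasp is the distance from the TCP to the grasp point, in m); x points along the fingers, y is the direction in which the jaws open and shut, and the axes are right-handed (so a half turn about x gives the same grasp; the last joint's range is limited). The gripper opens to 95 mm and grips with 3 to 60 N. Pads are 20 mm wide; open, the fingers measure 119 mm over their backs; the gripper's body (75 mm by 180 mm) begins 59 mm behind the grasp point.
Start: joints at [-81.222, 7.093, 94.555, -0, 78.352, -4.733], TCP at [0.152, -0.632, 0.215] pointing down, gripper open.
Joint ranges: [-149.61, 149.61], [-58.7, 133.49], [1.44, 155.28], [-77.14, 257.14], [18.33, 153.61], [-166.67, 166.67]. Speed limits (degrees/s): [147.25, 147.25, 180, 180, 180, 180].

INTERFACE

Orientations are given as [roll, pitch, yaw] about the fixed x, y, z axes, in that order (R = Rz(yaw) Ry(pitch) Rx(roll)).
In Python, from cell import r gives the robot as it stands. The module is installed in compiled form; this text tells all that it offers.
- The arm moves only by the tool move_arm, never from a script. Its argument "increments" is one flat list of numbers, 5 for each row, row after row: the finger opening in cm, from 0 to 9.51, then the shift along the tool's x, y, z in cm, then the turn about the tool's x in rad. A call has exactly 8 rows; each row shifts and turns the commanded pose from where the row before left it, along the tool's axes as they then stand; what a row does not reach is not made up. A row lasts 1/12 s, in which the tool goes at most 41.7 mm and 7.16 degrees, less where a joint would pass 70% of its speed; a pose out of reach is approached as far as the arm can. A call is refused whole if a number of a shift passes 4.17 or a number of a turn 0.125, either way. A call with a gripper value outside its range is refused whole. The fingers move at their own pace and stop on an object; "grip_force" is the grip in N (left out, the last holds). Time passes only in rows, so rows that do not move let the fingers close, or fill a call up. It gives the time, the measured TCP pose, the force and the opening at its end, in the units of the state.
- r.state(): the state, without advancing time (a new reading comes with each control period).
- r.grab_frame(name): name is "side" or "top" or "wrist"; returns a dict with "pixels" (384x512x3 uint8, red, green, blue), "camera_matrix" (3x3 intrinsics, pixels), "rvec" (rotation vector, rad) and "tvec" (3), from world to camera coordinates, as OpenCV has them. Camera axes: x right, y down, z forward; pixel columns grow to the right and rows downward; lengths in m; the calibration is good to about 2 mm. A picture is of the moment at which its call begins. There is no depth.
- r.job_done(): hands the job in, once; it reports no verdict.
The state is a dict: "time_s": time; "joint_positions": joint angles; "qvel": joint speeds; "effort": joint torques, N m; "position": TCP position; "ee_rot": TCP orientation; "wrist_force": force on the tool from outside, world axes, zero at the start; "moment": the same for the moment, N m; "gripper_width": opening from 0.0 (shut) to 1.0 (fully open).
Only numpy, scipy, OpenCV 4.12 (cv2) and the standard library are available. Lean on these libraries where they do the work, as an engineer would, in place of code of your own. Each camera call takes 0.05 s, during which the arm holds its last target. There are 200 camera calls.

TASK

The self-service cash box has to be opened for emptying: the salt shaker is standing in the way of its coin tray, so first put it back on the wooden condiment board, upright, in the middle of the gap between the honey jar and the jam jar. Then take the round-headed key out of the key block (leave the square-headed one in), push it fully home in the lock on top of the box, wiggling it gently past the sticky pins rather than forcing it, and turn it a quarter turn clockwise to the stop, which runs the tray out. Finish still gripping the key in that turned position, because the lock springs back and pulls the tray shut if the key is let go; do not disturb the jars or the price holder.

Things in the scene. Friction and masses are not known exactly. Their poses are not given: they have to be found in the camera images.
- keyhole (a point): centre of the keyway's mouth in the brass plug on the cash box's deck, 82.5 mm above the table. z up; x along the keyway, to the back of the box; stays with the box, does not turn with the plug. Keyway vertical, 15.6 mm long (x) by 4.5 mm wide (y), same both ways round; mouth bevelled to 10 mm wide (y); floor 27.5 mm below this point
- cash_box: fixed grey box, 130 mm deep (x), 120 wide (y), 80 high; origin at the centre of its underside, front faces its -x. Keyhole 25 mm in front of its middle, 12 mm toward its -y; behind it a coin slot with a 2.5 mm rim. In the keyway two hidden pins, each 2.5 mm high and 4.9 mm into it: one from its +x end, top 10 mm below the mouth, one from its -x end, top 16 mm below
- lock_plug (a joint): turn of the plug, rad: 0 at rest, grows clockwise seen from above to a stop at 1.5. A spring turns it back with 0.03 N m at 0, 0.12 at the stop. It turns only with the key within about 3 mm of fully home; the key has up to 0.15 rad of play, so it turns about 1.5 to 1.65 rad itself. Once turned the key cannot be drawn out
- coin_tray (a joint): how far the coin tray has run out of the box front, m: 0 shut, 0.045 with the plug at its stop; geared to the plug, 0.03 m per rad
- tray_front (a point): centre of the aluminium front of the coin tray (112 mm wide, 40 high); the tray runs out along the box's -x
- round_key_head (a point): centre of the head of the key with the ROUND black head: a disc 30 mm across, 9 mm thick along its y, flat faces. Stands upright in the key block, head up. z up the key, x along the blade's width. The key weighs 35 g
- round_key_tip (a point): tip of the round key's blade, 51 mm below the head's centre, same axes. Blade 3 mm thick (y), 10 wide (x) but its lowest 6 mm only 5 with a V point; ends at 18.5; then a 3 mm neck; at 27 a collar 11 across. Same both ways round. Home: tip 27.5 mm below keyhole, in its middle. Its shoulders catch on each pin: rock the key 3 mm to and fro along the keyway to shove the pin aside (3 N, it stays), re-centre, push on
- round_key: the round-headed key as a whole; origin at the tip of its blade
- square_key_head (a point): centre of the head of the other key, with a SQUARE black head (28 x 29 mm, 9 thick along its y), beside the first in the block; which stands where is drawn by lot
- key_block: fixed wooden block, 44 mm (x) by 112 mm (y), 50 high; origin at the centre of its underside. The keys stand in two slots 28 mm either side of its middle along y, their blades 27 mm deep with 1 mm of play, their flat faces along the block's x
- salt_middle (a point): centre, half-way up, of the salt shaker: round, 44 mm across up to 74 mm high, narrower round cap up to 90 mm, 0.07 to 0.14 kg, standing upright in front of the coin tray
- salt_shaker: the salt shaker as a whole; origin at the centre of its underside
- board_middle (a point): centre of the top of the fixed pale wooden condiment board (82 mm along its x, 190 along its y, 10 mm thick). The two jars stand on it about 63 mm either side along y; the shaker belongs at this point, in line with them
- honey_jar: honey jar with a red lid, about 60 mm across, 86 high; origin at the centre of its underside
- jam_jar: jam jar with a pale lid, about 62 mm across, 99 high; origin at the centre of its underside; the two jars may have changed places
- price_block_1: price card in a small wooden holder, 62 mm wide, 22 deep, 58 high, between the plates; origin at the centre of its underside

How it is judged:
By the outcome, as a careful person would: the job done as asked, in the order asked, and still so for the second after the job is handed in, while the arm keeps its last pose, push and grip.
It also fails if it takes over 69 s, if anything falls off the work surface, if the arm or the gripper's body presses on something with over 40 N, if the wrist force passes 120 N, or if a joint passes its speed limit or range.

## Working session

There is one attempt and no reset: what is moved stays moved. The work goes in short steps, Python scripts to look and compute and a tool call to move; the robot and the scene stay as the last step left them, time stands still between calls to the robot, and variables do not carry over. Pictures are saved under pics/ and viewed, about 8 in all and at most 12, crops included, and the job is handed in when it is done.

Besides the shell and the picture viewer there is one more tool, called after "Emit:" as name(argument=value, ...) on one line, values as JSON. move_arm: Moves the arm, as the interface text tells. Its arguments: {"type":"object","properties":{"increments":{"type":"array"},"grip_force":{"type":"number"}},"required":["increments"]}

```bash
mkdir -p pics
cat > h.py <<'E'
import numpy as np, cv2
from cell import r
def grab(n,save=None):
    f=r.grab_frame(n); im=f["pixels"]
    if save: cv2.imwrite("pics/"+save+".png",im[:,:,::-1])
    np.savez("pics/last_"+n+".npz",**f); return f
def load(n): return dict(np.load("pics/last_"+n+".npz"))
def ray(f,u,v):
    R=cv2.Rodrigues(np.array(f["rvec"]))[0]; t=np.array(f["tvec"]).ravel()
    d=R.T@np.linalg.inv(f["camera_matrix"])@np.array([u,v,1.]); return -R.T@t,d/np.linalg.norm(d)
def onz(f,u,v,z):
    c,d=ray(f,u,v); return c+d*(z-c[2])/d[2]
def proj(f,p):
    return cv2.projectPoints(np.array(p,float).reshape(-1,3),np.array(f["rvec"],float),np.array(f["tvec"],float),np.array(f["camera_matrix"],float),None)[0].reshape(-1,2)
E
python3 - <<'E'
from h import *
a=grab("top","top1");b=grab("side","side1");
im=np.hstack([cv2.resize(x["pixels"],(400,300)) for x in (a,b)])
for n,f in(("top",a),("side",b)):print(n,ray(f,256,192),f["camera_matrix"][0,0])
print(r.state())
E
```

```text
top (array([0.38996154, 0.10960682, 1.0714978 ]), array([ 0.17916992,  0.02470355, -0.98350794])) 488.98324033643695
side (array([ 0.33048373, -0.5872423 ,  0.55378741]), array([ 0.27376179,  0.80623087, -0.52444854])) 470.1305839103555
{'time_s': 0.1, 'joint_positions': array([-8.12211708e+01,  7.13070505e+00,  9.46270778e+01, -4.55154149e-04,
        7.83540813e+01, -4.73305183e+00]), 'qvel': array([ 0.04093294, -0.02937682, -0.23868266, -0.03941273, -0.01503815,
       -0.03737807]), 'effort': array([ 3.92363272e-04, -4.18879724e+01, -3.61098540e+01,  7.77464546e-02,
        4.62333311e-02, -6.82870746e-05]), 'position': array([ 0.15174336, -0.63142125,  0.21349085]), 'ee_rot': array([-94.50481861,  89.88813498,  99.00715469]), 'wrist_force': array([ 0.38647415, -0.06720649, -0.49180975]), 'moment': array([0.00382228, 0.01989001, 0.01188391]), 'gripper_width': 0.9952236300738649}
```

View pics/top1.png

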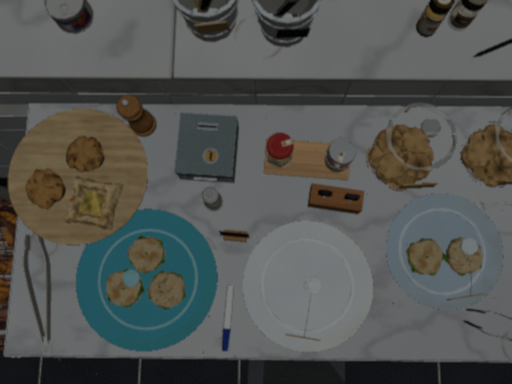

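View pics/side1.png

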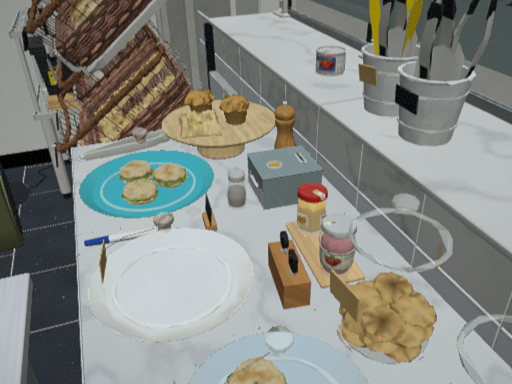

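The top view shows the box at (208,147), the shaker at (210,197), the board at (308,158) and the key block at (336,198). I'll enlarge the crops.

Run:
```python
from h import *
a=load("top")["pixels"];b=load("side")["pixels"]
t=cv2.resize(a[100:250,165:375],(798,570),interpolation=cv2.INTER_CUBIC)
cv2.imwrite("pics/c1.png",t[:,:,::-1])
s=cv2.resize(b[140:310,220:370],(529,600),interpolation=cv2.INTER_CUBIC)
cv2.imwrite("pics/c2.png",s[:,:,::-1])
f=load("top")
for n,u,v,z in[("hole",210,156,.0825),("salt",210,192,.09),("salt0",211,203,0),("board",308,158,.01),("block",336,198,.05),("price",234,236,.05)]:print(n,onz(f,u,v,z).round(3))
```

```text
hole [0.646 0.231 0.083]
salt [0.568 0.228 0.09 ]
salt0 [0.559 0.236 0.   ]
board [0.662 0.021 0.01 ]
block [ 0.565 -0.034  0.05 ]
price [0.482 0.18  0.05 ]
```

View pics/c1.png

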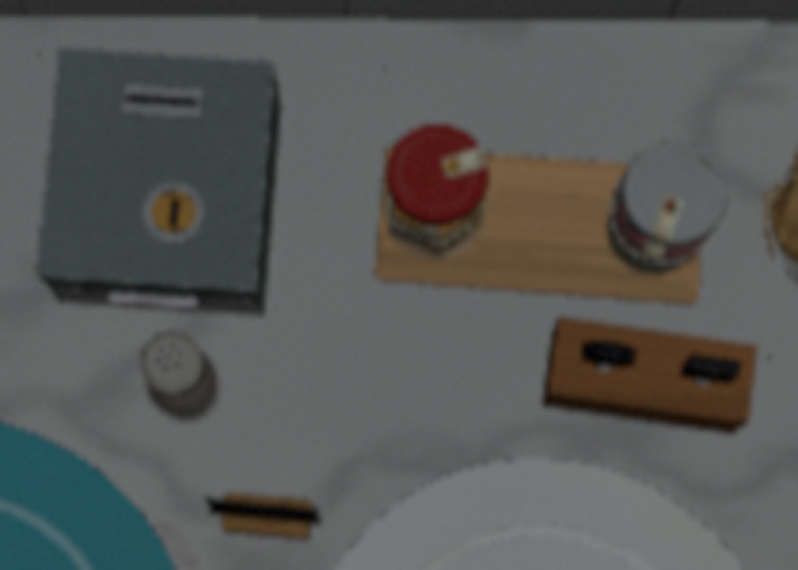

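View pics/c2.png

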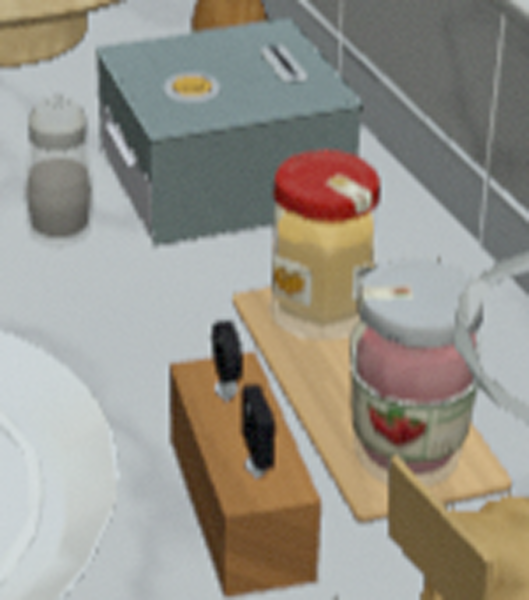

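The crops show the plug at (172,212) in the top crop and the shaker cap at about (172,362). The left key, on the honey side, looks round and the right one square, which I'll check later with the wrist camera. Next I'll measure with masks.

```bash
cat > m.py <<'E'
from h import *
def hsv(f): return cv2.cvtColor(f["pixels"],cv2.COLOR_RGB2HSV).astype(int)
def blob(mask,box):
    m=np.zeros(mask.shape,np.uint8);u0,v0,u1,v1=box;m[v0:v1,u0:u1]=mask[v0:v1,u0:u1]
    c,_=cv2.findContours(m,cv2.RETR_EXTERNAL,cv2.CHAIN_APPROX_NONE)
    return max(c,key=cv2.contourArea) if c else None
E
python3 - <<'E'
from m import *
f=load("top");h=hsv(f)
def rect(n,m,box,z):
    c=blob(m,box);
    p=np.array([onz(f,*q[0],z)[:2] for q in c]).astype(np.float32)
    rc=cv2.minAreaRect(p*1000);print(n,cv2.contourArea(c),np.round(rc[0],1),np.round(rc[1],1),round(rc[2],1), cv2.minAreaRect(c)[0])
for p in[(195,130),(210,156),(300,150),(336,208),(212,192),(208,178),(280,240)]:print(p,h[p[1],p[0]])
rect("plug",(h[...,0]<30)&(h[...,1]>110),(200,146,222,168),.0825)
wood=(h[...,0]<25)&(h[...,1]>60)
rect("block",wood&(h[...,2]>60),(305,178,370,216),.05)
rect("board",wood,(262,138,352,178),.01)
deck=(h[...,0]>70)&(h[...,0]<110)&(h[...,1]>40)&(h[...,2]>60)
rect("deck",deck,(172,108,245,190),.08)
dark=h[...,2]<35
rect("keyL",dark,(315,185,334,200),.085)
rect("keyR",dark,(342,189,365,204),.085)
g=load("side");
# expected positions
s=r.state();from scipy.spatial.transform import Rotation as R
print(R.from_euler("xyz",s["ee_rot"],degrees=True).as_matrix().round(3))
E
```

```text
(195, 130) [93 38 68]
(210, 156) [ 16 128  42]
(300, 150) [ 16 113 108]
(336, 208) [ 14 197  35]
(212, 192) [60  3 87]
(208, 178) [113  12  88]
(280, 240) [ 98   8 122]
plug 68.5 [646.6 231.4] [19.3 21. ] 0.5 (210.0, 155.5)
block 973.5 [567.7 -34.8] [112.3  43. ] 82.0 (336.1776123046875, 196.66476440429688)
board 2260.5 [662.5  24.1] [187.9  85. ] 86.2 (307.0111083984375, 157.86090087890625)Traceback (most recent call last):
  File "<stdin>", line 13, in <module>
  File "<stdin>", line 5, in rect
TypeError: 'NoneType' object is not iterable
```

Run:
```python
from m import *
f=load("top");h=hsv(f)
def rect(n,m,box,z,f=f):
    c=blob(m,box)
    if c is None: print(n,None);return
    p=np.array([onz(f,*q[0],z)[:2] for q in c]).astype(np.float32)
    rc=cv2.minAreaRect(p*1000);print(n,cv2.contourArea(c),np.round(rc[0],1),np.round(rc[1],1),round(rc[2],1), np.round(cv2.minAreaRect(c)[0],1))
deck=(h[...,0]>80)&(h[...,0]<105)&(h[...,1]>25)&(h[...,2]>50)
rect("deck",deck,(172,108,245,190),.08)
dark=h[...,2]<35
rect("keyL",dark,(315,185,334,199),.085)
rect("keyR",dark,(342,189,362,204),.085)
red=((h[...,0]<8)|(h[...,0]>172))&(h[...,1]>130)
rect("honey",red,(262,125,300,165),.096)
w=(h[...,1]<40)&(h[...,2]>70)
cap=(h[...,1]<30)
# board front edge line: last wood row per column
wood=(h[...,0]<25)&(h[...,1]>60)
pts=[]
for u in range(272,344):
    v=np.where(wood[150:184,u])[0]
    if len(v): pts.append(onz(f,u,150+v.max()+.5,.01)[:2])
pts=np.array(pts);k=np.polyfit(pts[:,1],pts[:,0],1);print("board front",k,np.degrees(np.arctan(k[0])),np.std(pts[:,0]-np.polyval(k,pts[:,1])),pts[:,1].min(),pts[:,1].max())
# proj checks
for n,p in[("salt",(.568,.228,.09)),("salt0",(.565,.235,0)),("hole",(.6466,.2314,.0825))]:print(n,proj(f,p),proj(load("side"),p))
```

```text
deck 3276.5 [671.6 240.8] [119.9 130.2] 86.6 [205.8 144.6]
keyL 51.5 [570.  -6.] [10.4 26.6] 0.5 [324.5 192.5]
keyR 51.0 [562.2 -61. ] [10.4 26.7] 0.5 [351.5 196.5]
honey 413.0 [665.3  88. ] [52.4 51.4] 20.0 [279.  145.7]
board front [0.07062701 0.61815647] 4.039921219255526 0.0006697668593173815 -0.056035766129947054 0.10129004015181849
salt [[210.09281943 191.93965248]] [[237.21470208 168.11067719]]
salt0 [[211.56567844 200.51157245]] [[236.74772064 203.44278637]]
hole [[210.00896643 155.4881149 ]] [[272.35196574 163.82687993]]
```

```bash
cat > go.py <<'E'
from h import *
from scipy.spatial.transform import Rotation as Ro
def plan(tx,ty,tz,jaw=None):
    """tool-frame shift (cm) to target TCP; jaw = wanted world heading (deg) of tool y (mod 180)"""
    s=r.state();R=Ro.from_euler("xyz",s["ee_rot"],degrees=True).as_matrix()
    d=R.T@(np.array([tx,ty,tz])-s["position"])*100
    hd=np.degrees(np.arctan2(R[1,1],R[0,1]))
    print("pos",s["position"].round(4),"tool x",R[:,0].round(3),"jaw heading",hd.round(2),"shift cm",d.round(2),"j1,j6",s["joint_positions"][[0,5]].round(1),"t",s["time_s"],"F",s["wrist_force"].round(1),"w",round(s["gripper_width"]*95,1))
    if jaw is not None:
        t=(hd-jaw+90)%180-90; print("turn rad (+cw)",np.radians(t).round(4), "alt",np.radians(t-np.sign(t)*180).round(4))
E
python3 - <<'E'
from go import *
plan(.562,.231,.25,86)
E
```

```text
pos [ 0.1517 -0.6314  0.2135] tool x [-0.     0.002 -1.   ] jaw heading -76.49 shift cm [ -3.5  -74.28 -60.04] j1,j6 [-81.2  -4.7] t 0.1 F [ 0.4 -0.1 -0.5] w 94.5
turn rad (+cw) 0.3056 alt -2.836
```

Emit:
move_arm(increments=[9.5,-0.45,-3.1,-2.5,0,9.5,-0.45,-3.1,-2.5,0,9.5,-0.45,-3.1,-2.5,0,9.5,-0.45,-3.1,-2.5,0,9.5,-0.45,-3.1,-2.5,0,9.5,-0.45,-3.1,-2.5,0,9.5,-0.45,-3.1,-2.5,0,9.5,-0.45,-3.1,-2.5,0])

```text
time_s: 0.77
position: [0.2885, -0.3421, 0.2503]
ee_rot: [-91.4, 90.0, 102.1]
wrist_force: [0.6, -0.2, 0.0]
gripper_width: 1.001
```

Emit:
move_arm(increments=[9.5,0,-3.1,-2.5,0,9.5,0,-3.1,-2.5,0,9.5,0,-3.1,-2.5,0,9.5,0,-3.1,-2.5,0,9.5,0,-3.1,-2.5,0,9.5,0,-3.1,-2.5,0,9.5,0,-3.1,-2.5,0,9.5,0,-3.1,-2.5,0])

```text
time_s: 1.43
position: [0.425, -0.0542, 0.2505]
ee_rot: [136.4, 90.0, -30.1]
wrist_force: [0.8, -0.7, -0.2]
gripper_width: 0.998
```

Run:
```python
from go import *
f=grab("wrist","w1")
print("cam",ray(f,256,192))
plan(.562,.231,.25)
for n,p in[("keyL",(.571,-.007,.074)),("keyR",(.564,-.063,.074)),("board",(.661,.025,.01)),("hole",(.646,.231,.0825)),("salt",(.562,.231,.09)),("honey",(.665,.088,.096))]:print(n,proj(f,p).round(0))
```

```text
cam (array([ 0.50669845, -0.03461672,  0.4215705 ]), array([-0.29936499, -0.07615107, -0.95109496]))
pos [ 0.4269 -0.0484  0.2504] tool x [ 0.002  0.005 -1.   ] jaw heading -76.07 shift cm [  0.2  -23.86 -19.83] j1,j6 [-13.8  62.2] t 1.4833 F [-0.5  2.1 -0.6] w 94.6
keyL [[245.  43.]]
keyR [[289.  62.]]
board [[238. -28.]]
hole [[  27. -103.]]
salt [[22. -9.]]
honey [[169. -94.]]
```

View pics/w1.png

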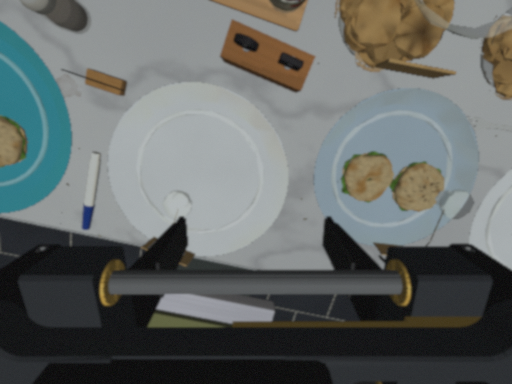

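Emit:
move_arm(increments=[9.5,0,-3,-1.3,0,9.5,0,-3,-1.3,0,9.5,0,-3,-1.3,0,9.5,0,-3,-1.3,0,9.5,0,-3,-1.3,0,9.5,0,-3,-1.3,0,9.5,0,-3,-1.3,0,9.5,0,-3,-1.3,0])

```text
time_s: 2.15
position: [0.4697, 0.2028, 0.2502]
ee_rot: [15.2, 90.0, -151.2]
wrist_force: [0.1, -0.3, 0.6]
gripper_width: 0.999
```

Run:
```python
from go import *
r.grab_frame("wrist")
f=grab("wrist","w2")
plan(.562,.231,.25)
for n,p in[("board",(.661,.025,.01)),("hole",(.646,.231,.0825)),("salttop",(.562,.231,.09)),("saltbot",(.562,.231,.0)),("honey",(.665,.088,.096)),("tray",(.607,.244,.04))]:print(n,proj(f,p).round(0))
```

```text
pos [0.4697 0.2044 0.2499] tool x [-0.001  0.001 -1.   ] jaw heading -76.22 shift cm [-0.02 -0.38 -9.6 ] j1,j6 [17.5 93.7] t 2.25 F [ 0.3 -0.2  0.6] w 94.8
board [[414.  62.]]
hole [[272.  18.]]
salttop [[254.  96.]]
saltbot [[255.  98.]]
honey [[406.  30.]]
tray [[253.  59.]]
```

View pics/w2.png

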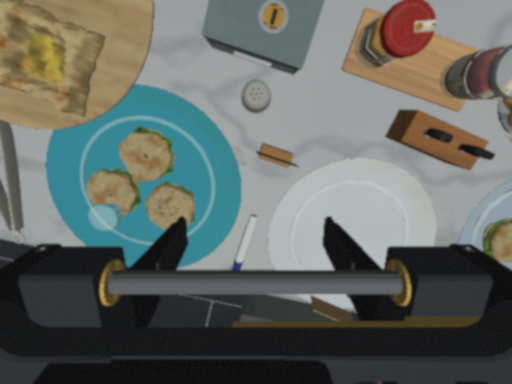

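The wrist view shows the shaker at (256,95), almost straight below the camera, and the plug at (273,15). Both agree with the predictions.

Run:
```python
from m import *
from go import plan
f=load("wrist");h=hsv(f)
print("salt",onz(f,256,95,.08))
def rect(n,m,box,z):
    c=blob(m,box)
    if c is None: print(n,None);return
    p=np.array([onz(f,*q[0],z)[:2] for q in c]).astype(np.float32)
    rc=cv2.minAreaRect(p*1000);print(n,cv2.contourArea(c),np.round(rc[0],1),np.round(rc[1],1),round(rc[2],1),np.round(cv2.minAreaRect(c)[0],1))
rect("plug",(h[...,0]<30)&(h[...,1]>110),(255,0,292,35),.0825)
rect("honey",((h[...,0]<8)|(h[...,0]>172))&(h[...,1]>130),(370,0,440,70),.096)
wood=(h[...,0]<25)&(h[...,1]>60)
rect("board",wood,(335,0,485,115),.01)
im=f["pixels"];p=cv2.cvtColor(im,cv2.COLOR_RGB2GRAY)
c=cv2.HoughCircles(cv2.medianBlur(p,3)[60:130,220:300],cv2.HOUGH_GRADIENT,1,30,param1=60,param2=12,minRadius=10,maxRadius=22);print(c)
```

```text
salt [0.563521   0.22915544 0.08      ]
plug 345.5 [647.8 230.4] [21.2 22.1] 13.6 [273.  16.]
honey 2042.5 [666.3  88.1] [53.9 54.5] 21.6 [407.   28.5]
board 8005.5 [676.1  23.5] [188.1 110.8] 86.0 [416.7  46.9]
[[[36.5 35.5 16.1]]]
```

Emit:
move_arm(increments=[9.5,0,-0.05,-2.4,0,9.5,0,-0.05,-2.4,0,9.5,0,-0.06,-2.4,0,9.5,0,-0.06,-2.46,0,9.5,2,0,0,0,9.5,2.5,0,0,0,9.5,2.5,0,0,0,9.5,2.5,0,0,0])

```text
time_s: 2.92
position: [0.5633, 0.2248, 0.1543]
ee_rot: [36.7, 90.0, -129.9]
wrist_force: [0.4, 0.4, -0.4]
gripper_width: 1.002
```

Emit:
move_arm(increments=[9.5,2.5,0,0,0,9.5,2.5,0,0,0,9.5,2.5,0,0,0,9.5,2,0,0,0,9.5,1.5,0,0,0,9.5,1.2,0,0,0,9.5,0,0,0,0,9.5,0,0,0,0])

```text
time_s: 3.58
position: [0.563, 0.2254, 0.0332]
ee_rot: [8.5, 89.9, -158.0]
wrist_force: [0.7, 0.1, 0.2]
gripper_width: 0.999
```

Emit:
move_arm(increments=[3.5,0,0,0,0,3.5,0,0,0,0,3.5,0,0,0,0,3.5,0,0,0,0,3.5,0,0,0,0,3.5,0,0,0,0,3.5,0,0,0,0,3.5,0,0,0,0], grip_force=15)

```text
time_s: 4.25
position: [0.5633, 0.2261, 0.0337]
ee_rot: [-54.0, 90.0, 139.5]
wrist_force: [-0.8, 0.3, 0.2]
gripper_width: 0.495
```

Run:
```python
from go import *
plan(.6615,.0245,.25,-4)
```

```text
pos [0.5633 0.2261 0.0337] tool x [-0.  0. -1.] jaw heading -76.49 shift cm [-21.63  21.89  -4.84] j1,j6 [16.8 93.3] t 4.25 F [-0.8  0.3  0.2] w 47.0
turn rad (+cw) -1.2651 alt 1.8764
```

Emit:
move_arm(increments=[3.5,0,0,0,0,3.5,0,0,0,0,3.5,0,0,0,0,3.5,-0.5,0,0,0,3.5,-1.5,0,0,0,3.5,-2,0,0,0,3.5,-2.5,0,0,0,3.5,-2.5,0,0,0])

```text
time_s: 4.92
position: [0.5623, 0.2252, 0.1232]
ee_rot: [22.7, 89.8, -143.8]
wrist_force: [-0.3, 1.0, -0.8]
gripper_width: 0.417
```

Emit:
move_arm(increments=[3.5,-2,0,0,-0.12,3.5,-2,0,0,-0.12,3.5,-2,0,0,-0.12,3.5,-2,0,0,-0.12,3.5,-1,0,0,-0.12,3.5,0,0,0,-0.12,3.5,0,0,0,-0.12,3.5,0,0,0,-0.12])

```text
time_s: 5.58
position: [0.5631, 0.2254, 0.2134]
ee_rot: [3.6, 89.9, -107.6]
wrist_force: [0.0, 0.1, -1.4]
gripper_width: 0.415
```

Emit:
move_arm(increments=[3.5,0,0,0,-0.12,3.5,0,0,0,-0.12,3.5,0,0,0,-0.065,3.5,0,0,0,0,3.5,0,0,0,0,3.5,0,0,0,0,3.5,0,0,0,0,3.5,0,0,0,0])

```text
time_s: 6.25
position: [0.5633, 0.226, 0.2136]
ee_rot: [-24.8, 90.0, -118.8]
wrist_force: [-0.4, -0.2, -0.7]
gripper_width: 0.417
```

Run:
```python
from go import *
plan(.6615,.0245,.21,-4)
f=grab("top","top2");g=grab("wrist","w3")
a=np.hstack([cv2.resize(f["pixels"][100:250,165:375],(400,286)),cv2.resize(g["pixels"],(400,286))])
cv2.imwrite("pics/a3.png",a[:,:,::-1])
for n,p in[("board",(.6615,.0245,.01)),("hole",(.647,.2307,.0825)),("jam",(.658,-.039,.11))]:print(n,proj(g,p).round(0))
```

```text
pos [0.5633 0.226  0.2136] tool x [-0. -0. -1.] jaw heading -4.05 shift cm [ 0.36 11.22 19.4 ] j1,j6 [16.8 20.8] t 6.25 F [-0.4 -0.2 -0.7] w 39.6
turn rad (+cw) -0.0008 alt 3.1408
board [[323. 283.]]
hole [[327. 172.]]
jam [[339. 369.]]
```

View pics/a3.png

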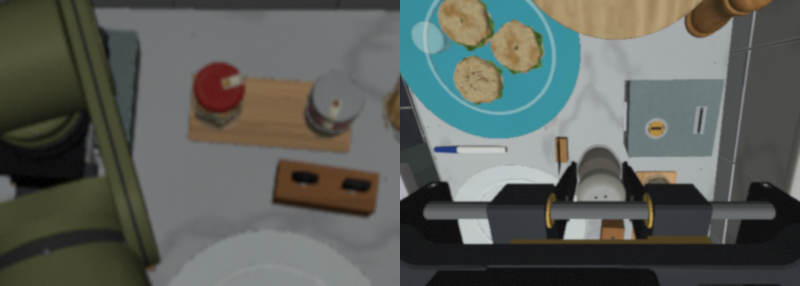

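Run:
```python
from m import *
f=load("top");h=hsv(f)
p=cv2.medianBlur(cv2.cvtColor(f["pixels"],cv2.COLOR_RGB2GRAY),3)
for n,(u0,v0,u1,v1),z in[("jam",(315,125,370,180),.109),("honey",(260,120,300,172),.096)]:
    q=cv2.resize(p[v0:v1,u0:u1],None,fx=4,fy=4,interpolation=cv2.INTER_CUBIC)
    c=cv2.HoughCircles(q,cv2.HOUGH_GRADIENT,1,40,param1=60,param2=15,minRadius=40,maxRadius=70)
    for a in c[0][:2]: u,v=a[0]/4+u0,a[1]/4+v0;P=onz(f,u,v,z);print(n,u,v,a[2]/4,P.round(4), "diam",2*a[2]/4*np.linalg.norm(P-ray(f,u,v)[0])/489)
```

```text
jam 342.125 150.875 12.725 [ 0.6518 -0.0399  0.109 ] diam 0.05249315412995258
honey 279.875 145.875 13.375 [0.6648 0.0862 0.096 ] diam 0.055455692949899826
```

Emit:
move_arm(increments=[3.5,0,1.4,2.43,0,3.5,0,1.4,2.43,0,3.5,0,1.4,2.43,0,3.5,0,1.4,2.43,0,3.5,0,1.4,2.43,0,3.5,0,1.4,2.43,0,3.5,0,1.4,2.43,0,3.5,0,1.37,2.45,0])

```text
time_s: 7.02
position: [0.6617, 0.0228, 0.2137]
ee_rot: [98.3, 90.0, 4.2]
wrist_force: [0.6, 0.5, -0.6]
gripper_width: 0.416
```

Emit:
move_arm(increments=[3.5,0,0,0,0,3.5,0,0,0,0,3.5,1.5,0,0,0,3.5,2,0,0,0,3.5,1,0,0,0,3.5,0,0,0,0,3.5,0,0,0,0,3.5,0,0,0,0])

```text
time_s: 7.68
position: [0.6614, 0.0248, 0.1693]
ee_rot: [97.0, 89.9, 3.1]
wrist_force: [-0.0, 0.0, -0.9]
gripper_width: 0.418
```

Run:
```python
from go import *
plan(.661,.024,.0447,-4)
f=grab("side","s3");g=grab("top","t3")
a=np.hstack([cv2.resize(f["pixels"][110:300,220:400],(400,422)),cv2.resize(g["pixels"][100:250,235:375],(394,422))])
cv2.imwrite("pics/a4.png",a[:,:,::-1])
```

```text
pos [0.6614 0.0248 0.1693] tool x [ 0.001  0.    -1.   ] jaw heading -3.96 shift cm [12.46 -0.04  0.08] j1,j6 [-2.5  1.5] t 7.6833 F [-0.   0.  -0.9] w 39.7
turn rad (+cw) 0.0006 alt -3.141
```

View pics/a4.png

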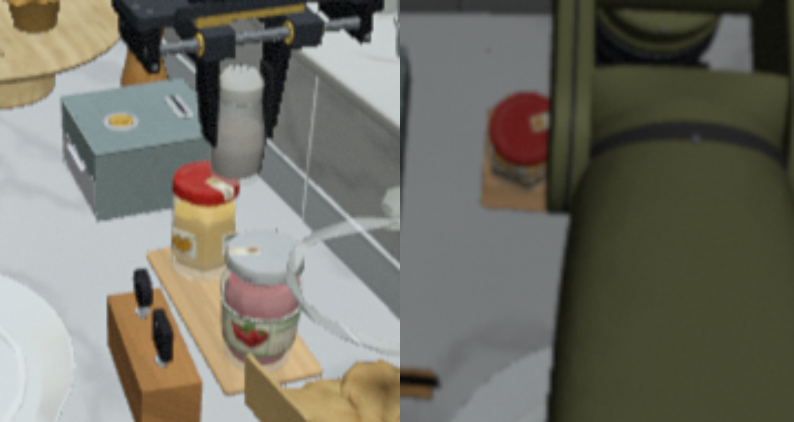

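Emit:
move_arm(increments=[3.5,1.5,0,0.05,0,3.5,2,0,0.03,0,3.5,2,0,0,0,3.5,2,0,0,0,3.5,2,0,0,0,3.5,1.5,0,0,0,3.5,0.7,0,0,0,3.5,0.5,0,0,0])

```text
time_s: 8.45
position: [0.6604, 0.0233, 0.0451]
ee_rot: [-87.8, 89.9, 178.2]
wrist_force: [-0.2, -0.6, -1.3]
gripper_width: 0.416
```

Emit:
move_arm(increments=[3.5,0.1,0,0,0,3.5,0.1,0,0,0,3.5,0.05,0,0,0,3.5,0.05,0,0,0,3.5,0,0,0,0,3.5,0,0,0,0,3.5,0,0,0,0,3.5,0,0,0,0])

```text
time_s: 9.12
position: [0.6614, 0.0233, 0.0442]
ee_rot: [92.0, 89.9, -2.0]
wrist_force: [-0.8, -0.1, 0.2]
gripper_width: 0.419
```

Emit:
move_arm(increments=[5,0,0,0,0,6,0,0,0,0,8,0,0,0,0,9,0,0,0,0,9,0,0,0,0,9,0,0,0,0,9,0,0,0,0,9,0,0,0,0])

```text
time_s: 9.78
position: [0.6611, 0.0233, 0.0436]
ee_rot: [-36.2, 90.0, -130.2]
wrist_force: [0.2, 0.2, 0.6]
gripper_width: 0.915
```

Emit:
move_arm(increments=[9,-0.5,0,0,0,9,-1.5,0,0,0,9,-2.5,0,0,0,9,-3,0,0,0,9,-3,0,0,0,9,-3,0,0,0,9,-3,0,0,0,9,-3,0,0,0])

```text
time_s: 10.45
position: [0.6611, 0.0234, 0.2421]
ee_rot: [91.9, 89.9, -2.1]
wrist_force: [0.0, -0.8, 0.1]
gripper_width: 0.945
```

Emit:
move_arm(increments=[9,0,-2.8,1.4,0.035,9,0,-2.8,1.4,0.035,9,0,-2.8,1.4,0,9,0,-2.8,1.4,0,9,0,-2.8,1.4,0,9,0,0,1.4,0,9,0,0,0,0,9,0,0,0,0])

```text
time_s: 11.12
position: [0.5121, -0.0437, 0.2403]
ee_rot: [94.6, 89.8, -3.5]
wrist_force: [0.3, 0.1, -0.9]
gripper_width: 0.948
```

Run:
```python
from go import *
plan(.571,-.007,.06,-8)
r.grab_frame("wrist");f=grab("wrist","w5")
for n,p in[("keyL",(.571,-.007,.089)),("keyR",(.564,-.063,.089)),("board",(.661,.024,.1)),("hole",(.647,.2307,.0825)),("honey",(.666,.088,.096)),("jam",(.657,-.0395,.109))]:print(n,proj(f,p).round(0))
```

```text
pos [ 0.5121 -0.0437  0.2403] tool x [ 0.003 -0.    -1.   ] jaw heading -8.1 shift cm [18.05  5.27 -4.46] j1,j6 [-10.9  -2.8] t 11.1167 F [ 0.3  0.1 -0.9] w 90.1
turn rad (+cw) -0.0017 alt 3.1399
keyL [[299. 141.]]
keyR [[298. 186.]]
board [[379. 102.]]
hole [[ 355. -123.]]
honey [[382.  38.]]
jam [[379. 160.]]
```

View pics/w5.png

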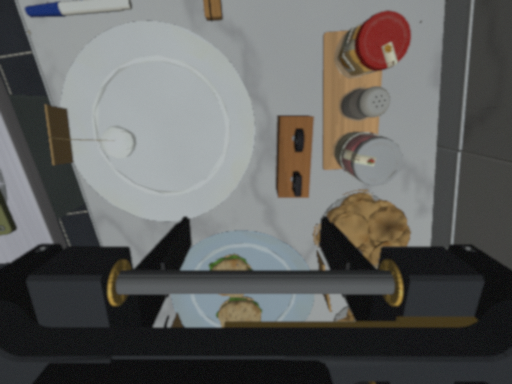

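The shaker now stands between the jars (wrist view (373,102)), and the keys are at (299,140) and (297,183). I'll confirm the key shapes numerically and refine the key's position.

Run:
```python
from m import *
f=load("side");h=hsv(f);dark=(h[...,2]<55)
for n,(u0,v0,u1,v1) in[("far/L",(276,226,290,253)),("near/R",(285,244,301,278))]:
    c=blob(dark,(u0,v0,u1,v1));rc=cv2.minAreaRect(c);print(n,cv2.contourArea(c)/(rc[1][0]*rc[1][1]),rc)
    print("\n".join("".join("#" if d else "." for d in row) for row in dark[v0:v1,u0:u1]))
f=load("wrist");h=hsv(f)
def rect(n,m,box,z):
    c=blob(m,box)
    if c is None: print(n,None);return
    p=np.array([onz(f,*q[0],z)[:2] for q in c]).astype(np.float32)
    rc=cv2.minAreaRect(p*1000);print(n,cv2.contourArea(c),np.round(rc[0],1),np.round(rc[1],1),round(rc[2],1))
rect("keyL",h[...,2]<45,(288,120,312,160),.080)
rect("keyR",h[...,2]<45,(285,165,308,202),.080)
rect("block",(h[...,0]<25)&(h[...,1]>90),(265,105,325,205),.05)
rect("board",(h[...,0]<25)&(h[...,1]>60),(318,25,400,175),.01)
```

```text
far/L 0.8388888888888889 ((284.0, 239.5), (15.0, 6.0), 90.0)
..............
..............
..............
..............
..............
..............
.....#####....
.....#####....
.....#####....
.....######...
.....###.##...
.....######...
.....######...
.....######...
.....#######..
.....#######..
.....#######..
.....#######..
......######..
......######..
......######..
.......####...
..............
..............
.............#
.............#
.............#
near/R 0.788961038961039 ((292.5, 261.0), (22.0, 7.0), 90.0)
###.............
###.............
###.............
##..............
................
................
....####........
....#####.......
....#####.......
....######......
....######......
....#.#####.....
....#.#####.....
....########....
....########....
....########....
....########....
....########....
....########....
.....#######....
.....#######....
.....#######....
.....#######....
......######....
......######....
......######....
.......#####....
.......#####....
........###.....
................
................
................
................
................
keyL 132.5 [571.6  -7. ] [25.6  8.6] 84.4
keyR 112.5 [563.7 -61.9] [29.4  9. ] 80.5
block 2330.5 [567.  -34.7] [110.1  44.7] 81.9
board 5613.0 [672.7  25. ] [192.2 103.6] 86.2
```

Emit:
move_arm(increments=[5,0,1.33,-1.11,0,5,0,1.33,-1.11,0,5,0,1.33,-1.12,0,5,0,1.33,-1.12,0,5,2,0,0,0,5,2,0,0,0,5,2,0,0,0,5,2,0,0,0])

```text
time_s: 11.88
position: [0.5717, -0.0056, 0.1578]
ee_rot: [-173.0, 90.0, 89.0]
wrist_force: [0.8, -0.1, -0.3]
gripper_width: 0.527
```

Emit:
move_arm(increments=[5,1,0,0,0,5,1,0,0,0,5,1,0,0,0,5,1,0,0,0,5,0,0,0,0,5,0,0,0,0,5,0,0,0,0,5,0,0,0,0])

```text
time_s: 12.55
position: [0.5715, -0.0068, 0.1198]
ee_rot: [92.8, 89.9, -5.3]
wrist_force: [0.1, -0.8, -0.4]
gripper_width: 0.524
```

Run:
```python
from go import *
plan(.5715,-.007,.058,-8)
```

```text
pos [ 0.5715 -0.0068  0.1198] tool x [ 0.002 -0.    -1.   ] jaw heading -8.03 shift cm [ 6.18 -0.01  0.02] j1,j6 [-6.1  2. ] t 12.55 F [ 0.1 -0.8 -0.4] w 49.7
turn rad (+cw) -0.0005 alt 3.1411
```

Emit:
move_arm(increments=[5,1.5,0,0,0,5,1.5,0,0,0,5,1.5,0,0,0,5,1,0,0,0,5,0.7,0,0,0,5,0,0,0,0,5,0,0,0,0,4,0,0,0,0])

```text
time_s: 13.22
position: [0.5716, -0.0067, 0.0577]
ee_rot: [92.7, 89.9, -5.3]
wrist_force: [0.5, 0.6, 0.6]
gripper_width: 0.494
```

Emit:
move_arm(increments=[0,0,0,0,0,0,0,0,0,0,0,0,0,0,0,0,0,0,0,0,0,0,0,0,0,0,0,0,0,0,0,0,0,0,0,0,0,0,0,0], grip_force=40)

```text
time_s: 13.88
position: [0.5715, -0.0068, 0.0569]
ee_rot: [92.4, 89.9, -5.6]
wrist_force: [3.4, 0.2, -1.4]
gripper_width: 0.091
```

Run:
```python
from go import *
plan(.5715,-.007,.058,-8)
```

```text
pos [ 0.5715 -0.0068  0.0569] tool x [ 0.002 -0.    -1.   ] jaw heading -8.03 shift cm [-0.11  0.01  0.02] j1,j6 [-6.1  2. ] t 13.8833 F [ 3.4  0.2 -1.4] w 8.7
turn rad (+cw) -0.0005 alt 3.1411
```

Emit:
move_arm(increments=[0,-0.3,0,0,0,0,-0.7,0,0,0,0,-1,0,0,0,0,-1.5,0,0,0,0,-2.5,0,0,0,0,-3,0,0,0,0,-3,0,0,0,0,-3,0,0,0])

```text
time_s: 14.55
position: [0.5697, -0.0065, 0.2077]
ee_rot: [-89.6, 89.8, 172.4]
wrist_force: [0.1, 0.4, 0.4]
gripper_width: 0.089
```

Emit:
move_arm(increments=[0,0,1,-3,0,0,0,1,-3,0,0,0,1.1,-3,0,0,0,1.1,-3,0,0,0,0,-1,0,0,0,0,0,0,0,0,0,0,0,0,0,0,0,0])

```text
time_s: 15.22
position: [0.6298, 0.1152, 0.2064]
ee_rot: [-54.2, 89.9, -152.3]
wrist_force: [0.3, -0.3, 0.1]
gripper_width: 0.091
```

```bash
cat > w.py <<'E'
from m import *
from go import plan
plan(.647,.2307,.207,86.6)
f=grab("wrist","w6");h=hsv(f)
print("hole pred",proj(f,(.647,.2307,.0825)).round(0))
def rect(n,m,box,z):
    c=blob(m,box)
    if c is None: print(n,None);return
    p=np.array([onz(f,*q[0],z)[:2] for q in c]).astype(np.float32)
    rc=cv2.minAreaRect(p*1000);print(n,cv2.contourArea(c),np.round(rc[0],1),np.round(rc[1],1),round(rc[2],1),np.round(cv2.boundingRect(c),1))
u,v=proj(f,(.647,.2307,.0825))[0].astype(int)
u0,v0=max(u-40,0),max(v-40,0)
rect("plug",(h[...,0]<30)&(h[...,1]>110),(u0,v0,u+40,v+40),.0825)
rect("slot",(h[...,2]<30),(max(u-12,0),max(v-12,0),u+12,v+12),.0825)
rect("deck",(h[...,0]>75)&(h[...,0]<110)&(h[...,1]>22)&(h[...,2]>45),(max(u-130,0),max(v-130,0),u+130,v+130),.08)
E
python3 w.py
```

```text
pos [0.6298 0.1152 0.2064] tool x [-0.001 -0.001 -1.   ] jaw heading -8.06 shift cm [ -0.07   0.08 -11.68] j1,j6 [ 5.6 13.6] t 15.2167 F [ 0.3 -0.3  0.1] w 8.6
turn rad (+cw) 1.4895 alt -1.6521
hole pred [[256.  72.]]
plug 390.5 [647.9 230.7] [21.5 22.4] 81.9 [246  60  23  24]
slot None
deck 15000.5 [673.4 238.4] [114.9 129.9] 86.4 [211   0 136 124]
```

View pics/w6.png

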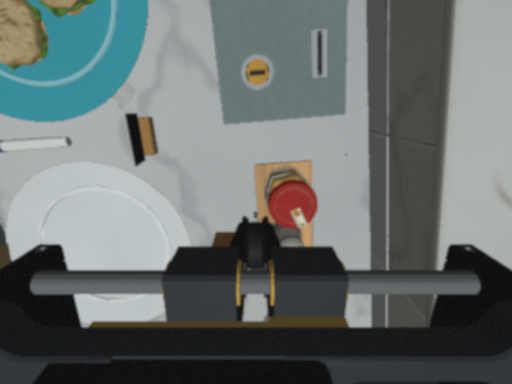

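The wrist view shows the plug at (257,72), within a pixel of the prediction. I'll carry the key over it and turn to the keyway direction.

Emit:
move_arm(increments=[0,0,0.03,-2.92,0,0,0,0.03,-2.92,0,0,0,0.04,-2.92,0,0,0,0.04,-2.93,0,0,0,0,0,-0.1,0,0,0,0,-0.12,0,0,0,0,-0.12,0,0,0,0,-0.12])

```text
time_s: 15.93
position: [0.648, 0.2305, 0.2067]
ee_rot: [-63.5, 90.0, -134.9]
wrist_force: [-0.2, -0.6, -1.0]
gripper_width: 0.093
```

Emit:
move_arm(increments=[0,0.5,0,0,-0.12,0,1,0,0,-0.12,0,1,0,0,-0.12,0,1,0,0,-0.12,0,1,0,0,-0.12,0,1,0,0,-0.12,0,1,0,0,-0.12,0,0,0,0,-0.12])

```text
time_s: 16.6
position: [0.6466, 0.2297, 0.1389]
ee_rot: [-145.6, 89.7, -162.0]
wrist_force: [-0.8, 0.7, -0.9]
gripper_width: 0.096
```

Emit:
move_arm(increments=[0,0,0,0,-0.12,0,0,0,0,-0.11,0,0,0,0,0,0,0,0,0,0,0,0,0,0,0,0,0,0,0,0,0,0,0,0,0,0,0,0,0,0])

```text
time_s: 17.27
position: [0.6482, 0.2317, 0.1417]
ee_rot: [-9.3, 90.0, -12.8]
wrist_force: [-0.5, 0.5, -0.1]
gripper_width: 0.095
```

Run:
```python
from go import *
plan(.6475,.2307,.120,86.5)
f=grab("side","s7")
# predicted key tip / keyhole in side view
print(proj(f,[(.6475,.2307,.0825),(.6475,.2307,.108)]))
p=f["pixels"][120:200,235:315];cv2.imwrite("pics/s7c.png",cv2.resize(p,(600,600),interpolation=cv2.INTER_CUBIC)[:,:,::-1])
```

```text
pos [0.6482 0.2317 0.1417] tool x [ 0. -0. -1.] jaw heading 86.47 shift cm [ 2.17 -0.1  -0.07] j1,j6 [ 15.2 -71.3] t 17.2667 F [-0.5  0.5 -0.1] w 9.0
turn rad (+cw) -0.0004 alt 3.1411
[[272.86947886 163.89731832]
 [272.82686728 153.08330068]]
```

View pics/s7c.png

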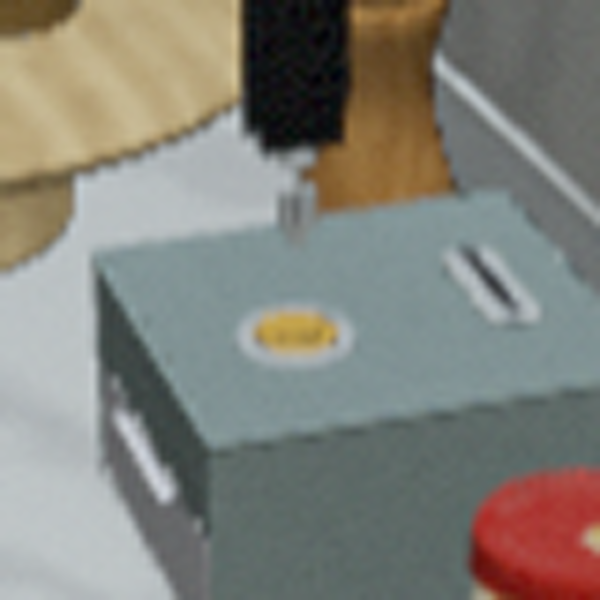

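The side crop shows the key tip at u=274.5 directly above the plug at u=274.3, so they are aligned. I'll lower it into the keyway above the first pin.

Emit:
move_arm(increments=[0,0.6,-0.06,0,0,0,0.7,0,0,0,0,0.6,0,0,0,0,0.4,0,0,0,0,0.4,0,0,0,0,0.4,0,0,0,0,0.3,0,0,0,0,0.3,0,0,0])

```text
time_s: 17.98
position: [0.6482, 0.2311, 0.1043]
ee_rot: [-99.5, 90.0, -103.0]
wrist_force: [-0.3, -1.0, -0.0]
gripper_width: 0.093
```

Run:
```python
from go import *
plan(.648,.231,.1005,86.5);print(r.state()["moment"].round(3))
```

```text
pos [0.6482 0.2311 0.1043] tool x [-0. -0. -1.] jaw heading 86.52 shift cm [ 0.38 -0.01 -0.02] j1,j6 [ 15.2 -71.4] t 17.9833 F [-0.3 -1.  -0. ] w 8.8
turn rad (+cw) 0.0003 alt -3.1413
[ 0.019 -0.203  0.016]
```

Emit:
move_arm(increments=[0,0.1,0,0,0,0,0.1,0,0,0,0,0.1,0,0,0,0,0.1,0,0,0,0,0.05,0,0,0,0,0.05,0,0,0,0,0,0,0,0,0,0,0,0,0])

```text
time_s: 18.65
position: [0.6481, 0.2311, 0.1]
ee_rot: [-153.9, 90.0, -157.4]
wrist_force: [-2.5, -0.4, 2.9]
gripper_width: 0.091
```

The first pin is caught, with the tip about 16.5 mm deep and 3 N upward. I'll ease the push and rock along the keyway (tool z).

Emit:
move_arm(increments=[0,-0.05,0,0.15,0,0,0,0,0.18,0,0,0,0,0,0,0,0,0,-0.18,0,0,0,0,-0.15,0,0,0,0,-0.15,0,0,0,0,-0.15,0,0,0,0,0,0])

```text
time_s: 19.32
position: [0.6452, 0.2314, 0.1001]
ee_rot: [11.5, 90.0, 8.0]
wrist_force: [0.3, -0.8, -0.9]
gripper_width: 0.091
```

Emit:
move_arm(increments=[0,0,0,0.15,0,0,0,0,0.15,0,0,0,0,0,0,0,0.05,0,0,0,0,0.1,0,0,0,0,0.1,0,0,0,0,0.05,0,0,0,0,0,0,0,0])

```text
time_s: 19.98
position: [0.6488, 0.2312, 0.0988]
ee_rot: [3.9, 89.9, 0.4]
wrist_force: [-1.8, -2.0, 5.7]
gripper_width: 0.094
```

Run:
```python
from go import *
plan(.648,.231,.0945,86.5);print(r.state()["moment"].round(3))
```

```text
pos [0.6488 0.2312 0.0988] tool x [ 0.001  0.    -1.   ] jaw heading 86.52 shift cm [ 0.43 -0.02 -0.08] j1,j6 [ 15.2 -71.4] t 19.9833 F [-1.8 -2.   5.7] w 8.9
turn rad (+cw) 0.0004 alt -3.1412
[-0.3    0.281  0.008]
```

Emit:
move_arm(increments=[0,-0.15,0,0,0,0,-0.05,0,0.1,0,0,0,0,0.1,0,0,0,0,0.1,0,0,0,0,0,0,0,0,0,0,0,0,0,0,0,0,0,0,0,0,0])

```text
time_s: 20.65
position: [0.6503, 0.2311, 0.0994]
ee_rot: [-172.7, 89.9, -176.2]
wrist_force: [-6.0, -1.3, 5.6]
gripper_width: 0.091
```

Run:
```python
from go import *
plan(.648,.231,.0945,86.5);print(r.state()["moment"].round(3))
```

```text
pos [0.6503 0.2311 0.0994] tool x [-0.002 -0.    -1.   ] jaw heading 86.52 shift cm [ 0.49 -0.02 -0.23] j1,j6 [ 15.1 -71.4] t 20.65 F [-6.  -1.3  5.6] w 8.7
turn rad (+cw) 0.0004 alt -3.1412
[-0.23   0.995 -0.042]
```

Emit:
move_arm(increments=[0,-0.1,0,-0.1,0,0,-0.1,0,0,0,0,0,0,0,0,0,0,0,0,0,0,0,0,0,0,0,0,0,0,0,0,0,0,0,0,0,0,0,0,0])

```text
time_s: 21.32
position: [0.6501, 0.231, 0.101]
ee_rot: [-177.4, 90.0, 179.1]
wrist_force: [-0.2, -0.1, -0.3]
gripper_width: 0.097
```

Emit:
move_arm(increments=[0,0,0,0.1,0,0,0,0,0.1,0,0,0,0,0.05,0,0,0,0,0,0,0,0,0,0,0,0,0,0,0,0,0,0,0,0,0,0,0,0,0,0])

```text
time_s: 21.98
position: [0.6506, 0.2311, 0.1009]
ee_rot: [-173.0, 89.7, -176.5]
wrist_force: [-7.8, -0.3, 2.4]
gripper_width: 0.091
```

Run:
```python
from go import *
plan(.648,.231,.0945,86.5);print(r.state()["moment"].round(3))
```

```text
pos [0.6506 0.2311 0.1009] tool x [-0.006 -0.    -1.   ] jaw heading 86.52 shift cm [ 0.64 -0.02 -0.25] j1,j6 [ 15.1 -71.5] t 21.9833 F [-7.8 -0.3  2.4] w 8.7
turn rad (+cw) 0.0004 alt -3.1412
[-1.000e-03  1.401e+00 -3.200e-02]
```

Emit:
move_arm(increments=[0,-0.05,0,-0.15,0,0,0,0,-0.15,0,0,0,0,-0.15,0,0,0,0,-0.15,0,0,0,0,-0.1,0,0,0,0,0,0,0,0,0,0,0,0,0,0,0,0], grip_force=60)

```text
time_s: 22.65
position: [0.6459, 0.2313, 0.1019]
ee_rot: [13.6, 90.0, 10.2]
wrist_force: [0.2, -0.3, 0.5]
gripper_width: 0.095
```

Emit:
move_arm(increments=[0,0,0,-0.1,0,0,0,0,0,0,0,0,0,0,0,0,0,0,0,0,0,0,0,0,0,0,0,0,0,0,0,0,0,0,0,0,0,0,0,0])

```text
time_s: 23.32
position: [0.6447, 0.2314, 0.1017]
ee_rot: [-167.5, 90.0, -170.9]
wrist_force: [0.0, 0.0, -0.7]
gripper_width: 0.093
```

Run:
```python
from go import *
plan(.648,.231,.0945,86.5);print(r.state()["moment"].round(3))
```

```text
pos [0.6447 0.2314 0.1017] tool x [-0. -0. -1.] jaw heading 86.52 shift cm [ 0.72 -0.02  0.33] j1,j6 [ 15.3 -71.3] t 23.3167 F [ 0.   0.  -0.7] w 8.8
turn rad (+cw) 0.0003 alt -3.1413
[ 0.001 -0.151 -0.022]
```

Emit:
move_arm(increments=[0,0,0,-0.05,0,0,0,0,-0.05,0,0,0,0,0,0,0,0,0,0,0,0,0,0,0,0,0,0,0,0,0,0,0,0,0,0,0,0,0,0,0])

```text
time_s: 23.98
position: [0.6442, 0.2314, 0.1018]
ee_rot: [6.8, 89.9, 3.3]
wrist_force: [4.7, -0.6, -2.6]
gripper_width: 0.09
```

Emit:
move_arm(increments=[0,0,0,-0.05,0,0,0,0,-0.05,0,0,0,0,0,0,0,0,0,0,0,0,0,0,0,0,0,0,0,0,0,0,0,0,0,0,0,0,0,0,0])

```text
time_s: 24.65
position: [0.644, 0.2314, 0.1018]
ee_rot: [7.1, 89.8, 3.6]
wrist_force: [7.8, -0.1, -5.0]
gripper_width: 0.091
```

Emit:
move_arm(increments=[0,0,0,0.15,0,0,0,0,0.15,0,0,0,0,0.12,0,0,0.1,0,0,0,0,0.1,0,0,0,0,0.1,0,0,0,0,0,0,0,0,0,0,0,0,0])

```text
time_s: 25.32
position: [0.6465, 0.2313, 0.0983]
ee_rot: [-171.6, 90.0, -175.1]
wrist_force: [-0.6, -0.3, 0.0]
gripper_width: 0.089
```

Emit:
move_arm(increments=[0,0.1,0,0,0,0,0.05,0,0,0,0,0,0,0,0,0,0,0,0,0,0,0,0,0,0,0,0,0,0,0,0,0,0,0,0,0,0,0,0,0])

```text
time_s: 25.98
position: [0.6468, 0.2313, 0.0971]
ee_rot: [176.0, 90.0, 172.5]
wrist_force: [-0.0, -1.3, -1.6]
gripper_width: 0.093
```

Run:
```python
from go import *
plan(.6472,.231,.0945,86.5);print(r.state()["moment"].round(3))
```

```text
pos [0.6468 0.2313 0.0971] tool x [-0.  0. -1.] jaw heading 86.52 shift cm [ 0.26 -0.02  0.04] j1,j6 [ 15.2 -71.3] t 25.9833 F [-0.  -1.3 -1.6] w 8.8
turn rad (+cw) 0.0003 alt -3.1413
[ 0.024 -0.166 -0.018]
```

Past the first pin without force. Next is the second pin.

Emit:
move_arm(increments=[0,0.1,0,0.04,0,0,0.1,0,0,0,0,0.05,0,0,0,0,0.05,0,0,0,0,0,0,0,0,0,0,0,0,0,0,0,0,0,0,0,0,0,0,0])

```text
time_s: 26.65
position: [0.6473, 0.2312, 0.0941]
ee_rot: [-79.1, 90.0, -82.6]
wrist_force: [1.0, -0.4, -0.5]
gripper_width: 0.089
```

Emit:
move_arm(increments=[0,0.05,0,0,0,0,0.05,0,0,0,0,0,0,0,0,0,0,0,0,0,0,0,0,0,0,0,0,0,0,0,0,0,0,0,0,0,0,0,0,0])

```text
time_s: 27.32
position: [0.6475, 0.2313, 0.0935]
ee_rot: [9.2, 90.0, 5.7]
wrist_force: [-1.8, -1.8, 4.0]
gripper_width: 0.092
```

Emit:
move_arm(increments=[0,-0.15,0,0,0,0,0,0,-0.15,0,0,0,0,-0.15,0,0,0,0,-0.1,0,0,0,0,-0.05,0,0,0,0,0,0,0,0,0,0,0,0,0,0,0,0])

```text
time_s: 27.98
position: [0.6442, 0.2314, 0.0945]
ee_rot: [7.0, 89.8, 3.5]
wrist_force: [6.7, -0.3, -2.7]
gripper_width: 0.086
```

Run:
```python
from go import *
plan(.6476,.231,.089,86.5);print(r.state()["moment"].round(3))
```

```text
pos [0.6442 0.2314 0.0945] tool x [ 0.004  0.    -1.   ] jaw heading 86.51 shift cm [ 0.55 -0.02  0.34] j1,j6 [ 15.3 -71.2] t 27.9833 F [ 6.7 -0.3 -2.7] w 8.1
turn rad (+cw) 0.0002 alt -3.1414
[-0.048 -1.42   0.005]
```

Emit:
move_arm(increments=[0,0,0,0.15,0,0,0,0,0.15,0,0,0,0,0.17,0,0,0.1,0,0,0,0,0.1,0,0,0,0,0.1,0,0,0,0,0,0,0,0,0,0,0,0,0])

```text
time_s: 28.65
position: [0.6473, 0.2312, 0.0914]
ee_rot: [-171.7, 90.0, -175.2]
wrist_force: [0.8, -0.4, -0.6]
gripper_width: 0.087
```

Second pin cleared. I'll push home gently.

Emit:
move_arm(increments=[0,0.1,0,0,0,0,0.1,0,0,0,0,0.05,0,0,0,0,0.05,0,0,0,0,0,0,0,0,0,0,0,0,0,0,0,0,0,0,0,0,0,0,0])

```text
time_s: 29.32
position: [0.6475, 0.2312, 0.0889]
ee_rot: [166.3, 90.0, 162.8]
wrist_force: [-0.9, -0.2, 2.6]
gripper_width: 0.093
```

Emit:
move_arm(increments=[0,0.05,0,0,0,0,0.05,0,0,0,0,0,0,0,0,0,0,0,0,0,0,0,0,0,0,0,0,0,0,0,0,0,0,0,0,0,0,0,0,0])

```text
time_s: 29.98
position: [0.6476, 0.2312, 0.0887]
ee_rot: [9.1, 90.0, 5.6]
wrist_force: [-2.6, -1.3, 5.1]
gripper_width: 0.096
```

Emit:
move_arm(increments=[0,0,0,-0.02,0,0,0,0,0,0.1,0,0,0,0,0.1,0,0,0,0,0.1,0,0,0,0,0.1,0,0,0,0,0.1,0,0,0,0,0.1,0,0,0,0,0])

```text
time_s: 30.65
position: [0.6474, 0.2312, 0.0886]
ee_rot: [-12.3, 90.0, -50.3]
wrist_force: [-2.3, -1.6, 6.3]
gripper_width: 0.09
```

Run:
```python
from go import *
plan(.6473,.231,.0885,86.5);print(r.state()["moment"].round(3))
```

```text
pos [0.6474 0.2312 0.0886] tool x [ 0. -0. -1.] jaw heading 51.96 shift cm [ 0.01 -0.02  0.01] j1,j6 [ 15.2 -36.8] t 30.65 F [-2.3 -1.6  6.3] w 8.5
turn rad (+cw) -0.6028 alt 2.5388
[-0.227  0.462  0.054]
```

Emit:
move_arm(increments=[0,0,0,0,0.1,0,0,0,0,0.1,0,0,0,0,0.1,0,0,0,0,0.1,0,0,0,0,0.1,0,0,0,0,0.1,0,0,0,0,0.1,0,0,0,0,0.1])

```text
time_s: 31.32
position: [0.648, 0.2316, 0.0886]
ee_rot: [105.5, 89.9, 21.6]
wrist_force: [-0.4, 0.2, 3.6]
gripper_width: 0.09
```

Emit:
move_arm(increments=[0,0,0,0,0.08,0,0,0,0,0.08,0,0,0,0,0.05,0,0,0,0,0.04,0,0,0,0,0,0,0,0,0,0,0,0,0,0,0,0,0,0,0,0])

```text
time_s: 31.98
position: [0.6482, 0.2316, 0.0886]
ee_rot: [118.5, 89.9, 20.6]
wrist_force: [0.8, 0.5, 5.0]
gripper_width: 0.09
```

Run:
```python
from go import *
plan(.6473,.231,.0885,86.5);print(r.state()["moment"].round(3))
```

```text
pos [0.6482 0.2316 0.0886] tool x [ 0.002  0.001 -1.   ] jaw heading -7.98 shift cm [ 0.01 -0.08  0.08] j1,j6 [15.2 23.2] t 31.9833 F [0.8 0.5 5. ] w 8.6
turn rad (+cw) 1.4927 alt -1.6489
[ 0.091 -0.25   0.133]
```

Emit:
move_arm(increments=[0,0,0,0,0.03,0,0,0,0,0.02,0,0,0,0,0,0,0,0,0,0,0,0,0,0,0,0,0,0,0,0,0,0,0,0,0,0,0,0,0,0])

```text
time_s: 32.65
position: [0.6482, 0.2316, 0.0886]
ee_rot: [120.6, 89.8, 19.7]
wrist_force: [0.9, -0.3, 4.3]
gripper_width: 0.087
```

Run:
```python
from go import *
plan(.6473,.231,.0885,86.5);print(r.state()["moment"].round(3))
f=grab("side","s9");g=grab("wrist","w9")
bx=np.array([.998,-.06,0]);by=np.array([.06,.998,0]);c=np.array([.672,.2395,0])
for d in(0,.045):
    for q in((-.056,.0),(-.056,.04),(.056,.04)): print(d,q,proj(f,c-bx*(.065+d)+by*q[0]+np.array([0,0,q[1]+.01])).round(1))
a=np.hstack([cv2.resize(f["pixels"][110:300,200:390],(420,420)),cv2.resize(g["pixels"],(380,285))[:420] if 0 else cv2.copyMakeBorder(cv2.resize(g["pixels"],(380,285)),0,135,0,0,cv2.BORDER_CONSTANT)])
cv2.imwrite("pics/a9.png",a[:,:,::-1])
```

```text
pos [0.6482 0.2316 0.0886] tool x [ 0.002  0.001 -1.   ] jaw heading -10.84 shift cm [ 0.01 -0.08  0.08] j1,j6 [15.2 26. ] t 32.65 F [ 0.9 -0.3  4.3] w 8.2
turn rad (+cw) 1.4426 alt -1.699
[ 0.119 -0.249  0.154]
0 (-0.056, 0.0) [[261.  207.2]]
0 (-0.056, 0.04) [[260.7 191. ]]
0 (0.056, 0.04) [[246.4 166.2]]
0.045 (-0.056, 0.0) [[240.2 211. ]]
0.045 (-0.056, 0.04) [[239.4 194.6]]
0.045 (0.056, 0.04) [[226.9 169.2]]
```

View pics/a9.png

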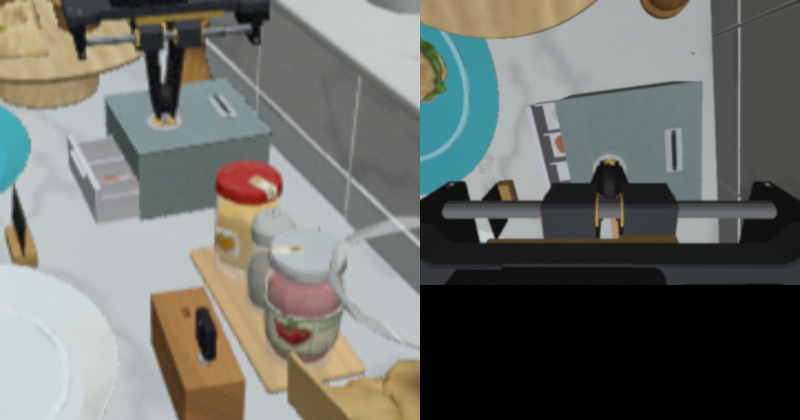

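The tray is out, the shaker stands between the jars and the square key is still in its block. I'll press a little more to be sure of the stop.

Emit:
move_arm(increments=[0,0,0,0,0.03,0,0,0,0,0.03,0,0,0,0,0,0,0,0,0,0,0,0,0,0,0,0,0,0,0,0,0,0,0,0,0,0,0,0,0,0])

```text
time_s: 33.42
position: [0.6483, 0.2316, 0.0886]
ee_rot: [121.9, 89.8, 17.7]
wrist_force: [1.6, 0.7, 4.8]
gripper_width: 0.092
```

Run:
```python
from m import *
from go import plan
plan(.6473,.231,.0885,86.5)
o=load("wrist");g0=load("side")
f=grab("side","s10");g=grab("wrist","w10");print(r.state()["moment"].round(3),r.state()["moment"].round(3))
# tray outline motion between the two side pictures
d=np.abs(f["pixels"].astype(int)-g0["pixels"]).sum(2)[140:215,225:262];print("tray diff",d.mean().round(2),(d>60).sum())
h=hsv(f)
for v in(190,200):print(v,h[v,226:262,2].tolist())
bx=np.array([.998,-.06,0]);by=np.array([.06,.998,0]);c=np.array([.672,.2395,0])
for e in(.035,.04,.045,.05):print(e,proj(f,[c-bx*(.065+e)-by*.056+np.array([0,0,z]) for z in(.02,.04)]).round(1).tolist())
```

```text
pos [0.6483 0.2316 0.0886] tool x [ 0.003  0.001 -1.   ] jaw heading -14.28 shift cm [ 0.01 -0.08  0.08] j1,j6 [15.2 29.5] t 33.4167 F [1.6 0.7 4.8] w 8.8
turn rad (+cw) 1.3827 alt -1.7589
[ 0.071 -0.301  0.104] [ 0.071 -0.301  0.104]
tray diff 10.88 122
190 [189, 193, 197, 199, 200, 200, 179, 118, 102, 103, 130, 133, 118, 183, 212, 208, 170, 151, 151, 156, 165, 165, 172, 174, 172, 172, 174, 176, 177, 182, 180, 175, 169, 172, 165, 139]
200 [199, 200, 198, 198, 198, 197, 199, 196, 199, 199, 199, 180, 118, 104, 107, 106, 136, 153, 158, 167, 166, 159, 151, 151, 151, 151, 152, 151, 150, 150, 149, 149, 151, 150, 150, 149]
0.035 [[244.7, 206.1], [244.4, 197.9]]
0.04 [[242.4, 206.5], [242.0, 198.3]]
0.045 [[240.0, 206.9], [239.6, 198.7]]
0.05 [[237.7, 207.3], [237.3, 199.2]]
```

Run:
```python
from m import *
import time
a=cv2.cvtColor(cv2.imread("pics/s9.png"),cv2.COLOR_BGR2GRAY).astype(np.float32);b=cv2.cvtColor(cv2.imread("pics/s10.png"),cv2.COLOR_BGR2GRAY).astype(np.float32)
for n,(u0,v0,u1,v1) in[("tray",(226,165,262,212)),("box",(270,150,320,205)),("fingers",(255,120,290,166))]:print(n,cv2.phaseCorrelate(a[v0:v1,u0:u1].copy(),b[v0:v1,u0:u1].copy()))
for v in(195,200,205):print(a[v,234:248].astype(int),b[v,234:248].astype(int))
M=[];
for i in range(4): r.grab_frame("top");M.append(r.state()["moment"][2])
print(np.round(M,3))
```

```text
tray ((-0.35963695079620095, -0.04845464360920815), 0.9585283199946085)
box ((-0.17282233754386667, 0.10857613065884664), 0.9737482571601868)
fingers ((-0.12961447226475187, -0.023994617421728037), 1.0142561357330393)
[185 182 134 104 102 103 104 103 130 188 189 167 147 146] [181 133 107 102 105 103 104 125 188 185 162 147 146 147]
[195 195 197 194 159 110 105 102 109 150 150 147 162 154] [195 194 195 177 116 102 106 105 135 152 155 163 163 154]
[196 196 195 196 197 195 178 114 102 136 150 152 149 152] [196 196 196 196 198 184 133 104 119 150 150 150 150 153]
[0.17  0.176 0.139 0.165]
```

The tray moved about 1.3 mm with that nudge, so the plug was not yet at its stop. I'll continue.

Emit:
move_arm(increments=[0,0,0,0,0.03,0,0,0,0,0.03,0,0,0,0,0,0,0,0,0,0,0,0,0,0,0,0,0,0,0,0,0,0,0,0,0,0,0,0,0,0])

```text
time_s: 34.38
position: [0.6484, 0.2316, 0.0887]
ee_rot: [124.8, 89.8, 17.1]
wrist_force: [2.1, 1.0, 5.1]
gripper_width: 0.092
```

```bash
cat > t.py <<'E'
from m import *
from go import plan
import sys
plan(.6473,.231,.0885,86.5)
M=[];S=[]
for i in range(4): f=r.grab_frame("side");S.append(f["pixels"].astype(float));M.append(r.state()["moment"][2])
b=np.mean(S,0).mean(2);np.save("pics/%s.npy"%sys.argv[1],b);print("Mz",np.round(M,3))
E=[]
for v in range(192,207):   # front's far edge (bright->dark) crossing 150, and near edge
    x=b[v,228:248];i=np.where((x[:-1]>150)&(x[1:]<=150))[0][0];E.append(228+i+(x[i]-150)/(x[i]-x[i+1])-.62*(v-199))
print("edge",np.mean(E).round(2),np.std(E).round(2))
E
python3 t.py a1
```

```text
pos [0.6484 0.2316 0.0887] tool x [ 0.003  0.001 -1.   ] jaw heading -17.69 shift cm [ 0.02 -0.09  0.09] j1,j6 [15.2 32.9] t 34.3833 F [2.1 1.  5.1] w 8.7
turn rad (+cw) 1.3231 alt -1.8185
Mz [0.147 0.184 0.191 0.165]
edge 235.88 0.55
```

Emit:
move_arm(increments=[0,0,0,0,0.03,0,0,0,0,0.03,0,0,0,0,0,0,0,0,0,0,0,0,0,0,0,0,0,0,0,0,0,0,0,0,0,0,0,0,0,0])

```text
time_s: 35.25
position: [0.6484, 0.2315, 0.0886]
ee_rot: [125.2, 89.8, 14.1]
wrist_force: [1.5, 0.7, 5.2]
gripper_width: 0.087
```

```bash
python3 t.py a2
```

```text
pos [0.6484 0.2315 0.0886] tool x [ 0.003  0.001 -1.   ] jaw heading -21.11 shift cm [ 0.01 -0.08  0.09] j1,j6 [15.2 36.3] t 35.25 F [1.5 0.7 5.2] w 8.3
turn rad (+cw) 1.2635 alt -1.8781
Mz [0.238 0.236 0.293 0.262]
edge 235.88 0.55
```

```bash
python3 -c "
from h import *
r.job_done(); s=r.state(); print(s['time_s'],s['moment'].round(3),s['gripper_width'])"
```

```text
the job is handed in; nothing more can be done
the job is handed in; nothing more can be done
```

The job is handed in. The salt shaker is on the board between the jars, and the round key is home in the lock and turned to the stop. The tray is out, and the arm still grips the key at 60 N. My last clock reading before handing in was about 35 s of the 69 s allowed.

**What the last checks showed**
- **Shaker:** it stands upright between the honey and jam jars. In the wrist picture it may sit up to about 4 mm off the board's centre line, toward the front. I did not measure this further.
- **Insertion:** both pins caught at the expected depths, about 6 mm apart. After rocking, the key passed each one with no noticeable force. It bottomed at the expected height with about 5 N of push.
- **Stop:** the tray was still creeping out at 1.70 rad of tool turn, so I kept turning. Between 1.82 and 1.88 rad the tray no longer moved and the torque rose from about 0.17 to 0.26 N m, so I take that as the stop. The extra turn beyond 1.65 rad is play or slip of the head between the pads.
- **Tray:** the side view puts it about 45 mm out.
- **Other things:** in the last picture I viewed, before the final few degrees of turn, the square key was still in its block. The jars and price holder looked undisturbed.

**What disagreed**
- **Shaker width:** the gripper read about 40 mm on the shaker instead of 44 mm.
- **First pin:** my first rocking did not free it, because I had the keyway centre about 1 mm too far back. I found the true centre by touching both ends of the keyway.

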